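# Level the filling stand by the sink

## Robot

A 6-joint arm with a two-finger parallel gripper is mounted at the origin on the work surface. World frame = base frame: x ahead of the robot, y to its left, z up, the work surface at z = 0. Lengths are in m, angles in rad, forces in N, time in s.
With the tool pointing down it reaches from about 0.375 to 0.975 m from the base axis. Payload 3.8 kg.
Tool frame: the origin (TCP) lies on the centre line of the jaws, within the pads' length; the fingertips stand 25 mm ahead of it and the grasp point (between the pads) lies 6 mm ahead of it; y points along the fingers, z is the direction in which the jaws open and shut, and the axes are right-handed (so a half turn about y gives the same grasp; the last joint's range is limited). The gripper opens to 85 mm and grips with 20 to 120 N. Pads are 22 mm wide; open, the fingers measure 114 mm over their backs; the gripper's body (76 mm by 85 mm) begins 54 mm behind the grasp point. The pads swing forward as they close: fully open they stand 13 mm farther back than shut.
Start: joints at [-1.385, 0.264, 1.604, -0, 1.274, -0.037], TCP at [0.149, -0.658, 0.256] pointing down, gripper open.
Joint ranges: [-2.63, 2.63], [-0.94, 2.18], [0.31, 2.57], [-1.31, 4.45], [0, 2.66], [-2.55, 2.55]. Speed limits (rad/s): [2.57, 2.57, 3.14, 3.14, 3.14, 3.14].

## Interface

Orientations are given as a rotation vector (axis times angle).
In Python, from workcell import bot gives the robot as it stands.
- The arm moves only by the shell command python3 -m jog 'ROWS' [FORCE]. ROWS is JSON, a list of rows, each a list of 5 numbers: the shift along the world's x, y, z in mm, then the turn about the world's z in degrees, then the finger opening in mm, from 0 to 85.4. A call has exactly 10 rows; each row is the pose to reach, as a shift and turn from the pose commanded when the call began; what a row does not reach only later rows make up. A row lasts 1/8 s, in which the tool goes at most 62.5 mm and 10.7 degrees, less where a joint would pass 70% of its speed; a pose out of reach is approached as far as the arm can. A call with a gripper value outside its range is refused whole. The fingers move at their own pace and stop on an object; FORCE is the grip in N (left out, the last holds). Time passes only in rows, so rows that repeat a pose let the fingers close, or fill a call up. It gives the time, the measured TCP pose, the force and the opening at its end, in the units of the state.
- bot.read_state(): the state, without advancing time (a new reading comes with each control period).
- bot.read_camera(name): name is "side" or "top" or "wrist"; returns a dict with "pixels" (400x640x3 uint8, red, green, blue), "fx", "fy", "cx", "cy" (pixels), "R" (3x3) and "t" (3): a world point X has camera coordinates R X + t. Camera axes: x right, y down, z forward; pixel columns grow to the right and rows downward; lengths in m; the calibration is good to about 2 mm. The wrist camera is an equidistant fisheye: a pixel r from the principal point sees the ray r / f radians off the axis. A picture is of the moment at which its call begins. There is no depth.
- bot.finish_job(): hands the job in, once; it reports no verdict.
The state is a dict: "time": time; "q": joint angles; "joint_vel": joint speeds; "joint_torque": joint torques, N m; "tool_pos": TCP position; "tcp_rot": TCP orientation; "wrist_force": force on the tool from outside, world axes, zero at the start; "torque": the same for the moment, N m; "width": opening from 0.0 (shut) to 1.0 (fully open).
Only numpy, scipy, OpenCV 4.12 (cv2) and the standard library are available. Lean on these libraries where they do the work, as an engineer would, in place of code of your own. Each camera call takes 0.05 s, during which the arm holds its last target.

## Task

The steel plate of the little see-saw stand on the ledge has been left sloping. Turn the knob on top of the stand's screw until the plate sits level, so that the flask can be filled on it, and let go. Work it by the knob rather than by pressing on the plate, and do not turn the similar drain knob on its low plinth.

Things in the scene. Friction and masses are not known exactly. Their poses are not given: they have to be found in the camera images.
- stand: Fixed see-saw stand; aluminium foot 130 x 250 mm, origin under its centre, x along the pin that carries the plate, y towards the knob. Steel plate 130 x 176 mm, 6 mm thick plus 5 mm lips, its top 62 mm above the ledge when level, rocking on the pin under its middle; its ends stay below 85 mm. At y = 100 mm, off the plate's end, stands a 12 mm threaded post with the knob on top.
- plate (a joint): Slope of the plate in rad: 0 level, negative = knob's end low, as always at the start (-0.11 to -0.22). The knob drives it by a steep screw: slope grows 0.18 rad per rad of knob clockwise seen from above, so clockwise raises the knob's end; 0.6 to 1.2 rad is needed. It is stiff (0.12 N m at the knob) and stays as left; pressing hard on the plate would force it.
- tilt_knob_grip (a point): Grip point of the stand's knob, on its upright axis, 120 mm above the ledge. The knob: a black upright bar 48 x 14 mm, 34 mm high (100 to 134 mm above the ledge); only the post is under it. The point turns with it: x along the 48 mm, y across the 14 mm, z up. It turns in place, without rising, stops 1.6 rad either side of level; at level the bar is parallel to the plate's pin.
- drain_knob_end (a point): One top end of the bar of the sink's drain knob, to be left as it is. The same black bar as on the stand, but lower (38 to 72 mm above the ledge), on a 70 mm square steel plinth standing alone. The point is 24 mm from its axis, 72 mm above the ledge; x points outward along the bar.

How it is judged:
At the end, for the whole second after the job is handed in: The stand's plate is level to within 0.045 rad (2.6 degrees, or 14 degrees of the knob) and at rest (value of joint plate between -0.045 and 0.045 rad and velocity of joint plate between -0.02 and 0.02 rad/s); the robot touches nothing.
It fails at once if the robot presses on the stand's plate with more than 6 N (contact force between any of the fingers, the arm and plate above 6 N).
It fails at once if the drain knob is turned (its bar's end moves more than 7 mm) (distance of drain_knob_end from where it was at the start of the episode above 0.007 m).
It also fails if it takes over 32 s, if anything falls off the work surface, if the arm or the gripper's body presses on something with over 40 N, if the wrist force passes 120 N, or if a joint passes its speed limit or range.

## Working session

There is one attempt and no reset: what is moved stays moved. The work goes in short steps, Python scripts to look and compute and a shell command to move; the robot and the scene stay as the last step left them, time stands still between calls to the robot, and variables do not carry over. Pictures are saved under pics/ and viewed, and the job is handed in when it is done.

```bash
mkdir -p pics; python3 - <<'E'
from workcell import bot
import cv2
for n in ("side","top","wrist"):
    c=bot.read_camera(n); cv2.imwrite(f"pics/{n}0.png",c["pixels"][:,:,::-1]); print(n,c["fx"],c["fy"],c["cx"],c["cy"],c["R"],c["t"])
print(bot.read_state())
E
```

```text
side 413.84997366766004 413.84997366766004 316.7962665043154 199.44298212484225 [[-0.97070399 -0.23977238 -0.01558771]
 [-0.16394655  0.70836043 -0.68654717]
 [ 0.17565676 -0.66387853 -0.72691815]] [0.54456649 0.12727434 0.82542731]
top 447.2521868664652 447.2521868664652 320.47679292222955 197.42828492153873 [[-4.45247046e-03 -9.99740764e-01  2.23289101e-02]
 [-9.83847622e-01  3.83607972e-04 -1.79007570e-01]
 [ 1.78952599e-01 -2.27652710e-02 -9.83594281e-01]] [0.04137769 0.56482221 0.90866315]
wrist 309.70691628693146 309.70691628693146 322.58755028589064 203.70063188939176 [[ 0.22068974 -0.97534068 -0.00256792]
 [-0.94194141 -0.21381416  0.25890129]
 [-0.25306602 -0.05471803 -0.96590037]] [-0.67345399 -0.03423132  0.37883591]
{'time': 0.15, 'q': array([-1.38489811e+00,  2.64584148e-01,  1.60509851e+00, -1.98971600e-05,
        1.27371427e+00, -3.68662804e-02]), 'joint_vel': array([ 0.00045929, -0.00023084, -0.00289309,  0.0019242 ,  0.00203052,
        0.00014432]), 'joint_torque': array([ 4.60874089e-04, -5.15907812e+01, -3.67959845e+01,  2.23441511e-06,
        8.07351462e-03, -2.55414186e-06]), 'tool_pos': array([ 0.14903903, -0.65778147,  0.25522464]), 'tcp_rot': array([-0.23545372,  2.10557259, -2.10176693]), 'wrist_force': array([-0.12912148,  0.22389158,  0.38455939]), 'torque': array([-0.03595532,  0.00152742, -0.04093492]), 'width': 1.0009966835819606}
```

View pics/side0.png

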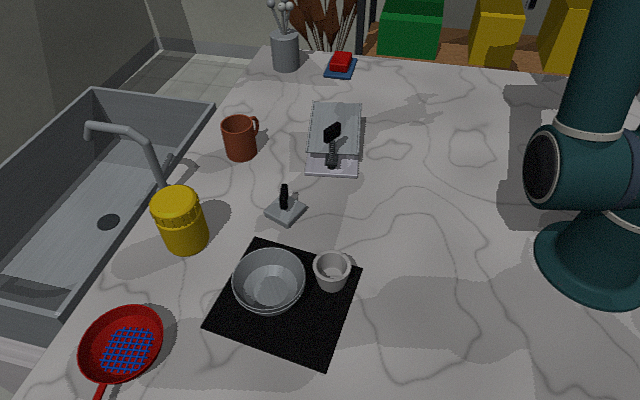

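View pics/top0.png

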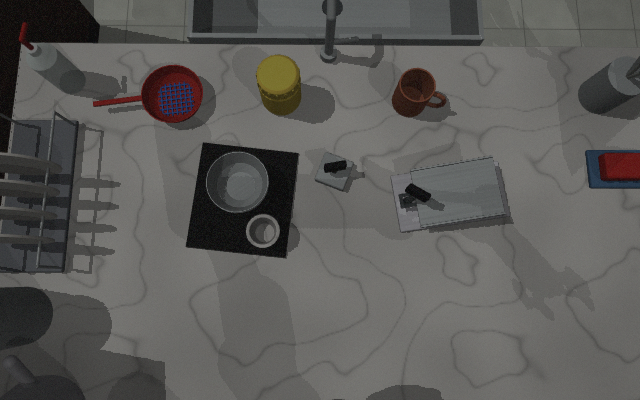

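View pics/wrist0.png

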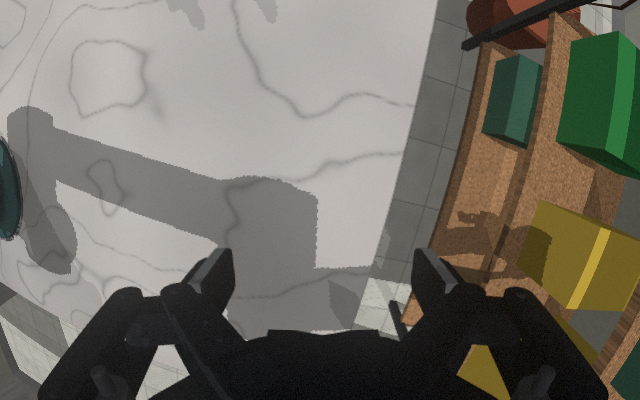

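The side and top views show the stand (top about (450,193), knob about (418,193); side knob about (332,132)). The drain knob is at top (336,166) and side (284,196). I'll enlarge both.

```bash
python3 - <<'E'
import cv2
a=cv2.imread("pics/top0.png")[140:250,380:520]; cv2.imwrite("pics/topc.png",cv2.resize(a,None,fx=5,fy=5,interpolation=cv2.INTER_CUBIC))
a=cv2.imread("pics/side0.png")[90:190,290:380]; cv2.imwrite("pics/sidec.png",cv2.resize(a,None,fx=6,fy=6,interpolation=cv2.INTER_CUBIC))
E
```

```text
(no output)
```

View pics/topc.png

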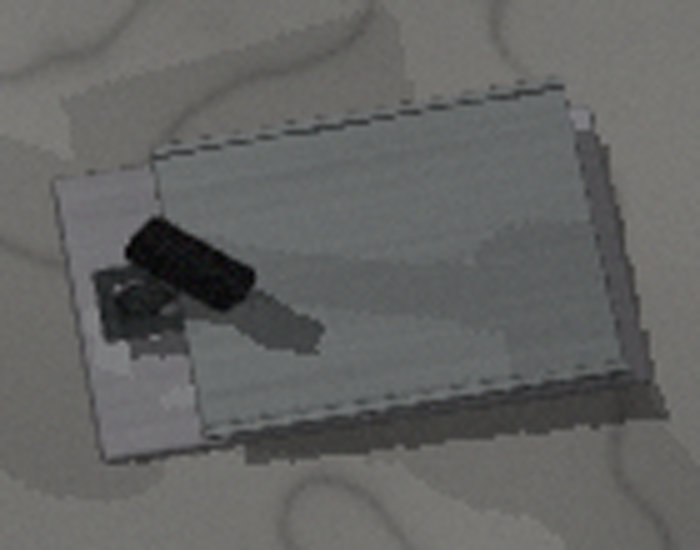

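View pics/sidec.png

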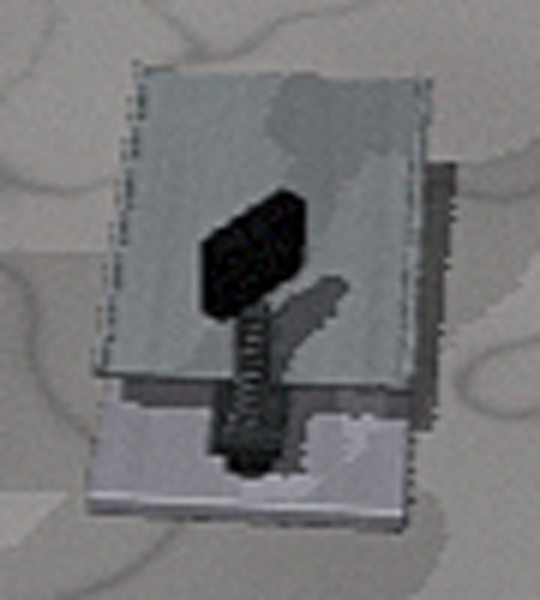

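```bash
cat > h.py <<'E'
import numpy as np,cv2
from workcell import bot
def ray(c,u,v):
    R=np.array(c["R"]);t=np.array(c["t"])
    d=np.array([(u-c["cx"])/c["fx"],(v-c["cy"])/c["fy"],1]);
    return -R.T@t, R.T@d
def atz(c,u,v,z):
    o,d=ray(c,u,v); return o+d*(z-o[2])/d[2]
def tri(rs):
    A=0;b=0
    for o,d in rs:
        d=d/np.linalg.norm(d);P=np.eye(3)-np.outer(d,d);A=A+P;b=b+P@o
    X=np.linalg.solve(A,b); return X,[np.linalg.norm((np.eye(3)-np.outer(d,d)/(d@d))@(X-o)) for o,d in rs]
E
python3 - <<'E'
from h import *
np.set_printoptions(precision=4,suppress=True)
T=bot.read_camera("top");S=bot.read_camera("side")
t=lambda x,y:(380+x/5,140+y/5); s=lambda x,y:(290+x/6,90+y/6)
print("knob",tri([ray(T,*t(190,264)),ray(S,*s(253,255))]))
print("foot corners tri",tri([ray(T,*t(55,180)),ray(S,*s(90,495))]),tri([ray(T,*t(105,460)),ray(S,*s(408,515))]))
print("plate knob-end corners",tri([ray(T,*t(155,157)),ray(S,*s(97,374))]),tri([ray(T,*t(205,437)),ray(S,*s(412,385))]))
print("plate far corners",tri([ray(T,*t(563,85)),ray(S,*s(138,70))]),tri([ray(T,*t(630,375)),ray(S,*s(428,82))]))
print("bar ends top view z=.134",atz(T,*t(136,238),.134),atz(T,*t(245,290),.134))
for p in [(155,219),(255,268),(128,250),(228,310)]: print(atz(T,*t(*p),.134))
print("drain",atz(T,336,165,.07),atz(T,325,168,.07),atz(T,346,163,.07))
E
```

```text
knob (array([ 0.5621, -0.1551,  0.1139]), [np.float64(0.0007138604944695428), np.float64(0.0007138604944694208)])
foot corners tri (array([ 0.6213, -0.1213,  0.0078]), [np.float64(0.0007739980201091027), np.float64(0.0007739980201090666)]) (array([ 0.4938, -0.1396,  0.0068]), [np.float64(0.0009482996812134815), np.float64(0.0009482996812133962)])
plate knob-end corners (array([ 0.6261, -0.1602,  0.0384]), [np.float64(0.0006883516740723417), np.float64(0.0006883516740723801)]) (array([ 0.5002, -0.1754,  0.0441]), [np.float64(0.0005220339452554907), np.float64(0.000522033945255637)])
plate far corners (array([ 0.651 , -0.331 ,  0.0696]), [np.float64(0.0011105555161901608), np.float64(0.001110555516190184)]) (array([ 0.5241, -0.3503,  0.0694]), [np.float64(0.00039043045477900177), np.float64(0.00039043045477895043)])
bar ends top view z=.134 [ 0.5694 -0.1292  0.134 ] [ 0.5485 -0.1714  0.134 ]
[ 0.577 -0.137  0.134]
[ 0.5573 -0.1758  0.134 ]
[ 0.5645 -0.1258  0.134 ]
[ 0.5405 -0.1643  0.134 ]
drain [0.6316 0.0071 0.07  ] [0.625  0.0305 0.07  ] [ 0.636  -0.0143  0.07  ]
```

```bash
python3 - <<'E'
from h import *
s=bot.read_state();R=cv2.Rodrigues(s["tcp_rot"])[0];np.set_printoptions(precision=4,suppress=True)
print(R, np.degrees(np.arctan2(R[1,2],R[0,2])))
T=bot.read_camera("top");print("mug",atz(T,412,80,.09))
print((np.array([.562,-.155,.19])-s["tool_pos"])*1000)
E
```

```text
[[-0.9753 -0.0002  0.2209]
 [-0.2209  0.0011 -0.9753]
 [-0.     -1.     -0.0011]] -77.2368234710557
mug [ 0.8165 -0.1588  0.09  ]
[412.9288 502.9973 -65.6217]
```

```bash
python3 -m jog '[[30,36,0,5,85],[68,83,-5,10,85],[106,129,-10,15,85],[144,175,-15,20,85],[182,222,-20,26,85],[220,268,-25,32,85],[258,314,-30,38,85],[296,361,-35,44,85],[334,407,-40,49,85],[370,450,-46,49,85]]' 60
```

```text
time: 1.55
tool_pos: [0.5204, -0.2066, 0.2105]
tcp_rot: [-0.934, 1.56, -1.562]
wrist_force: [-0.3, 0.1, -0.1]
width: 0.994
```

```bash
python3 -m jog '[[22,27,0,0,85],[43,53,0,0,85],[43,53,0,0,85],[43,53,0,0,85],[43,53,0,0,85],[43,53,0,0,85],[43,53,0,0,85],[43,53,0,0,85],[43,53,0,0,85],[43,53,0,0,85]]'; python3 - <<'E'
from h import *
for n in ("wrist","top"):
    c=bot.read_camera(n); cv2.imwrite(f"pics/{n}1.png",c["pixels"][:,:,::-1])
s=bot.read_state();R=cv2.Rodrigues(s["tcp_rot"])[0];print(s["tool_pos"],np.degrees(np.arctan2(R[1,2],R[0,2])))
c=bot.read_camera("wrist")
def fish(c,X):
    p=np.array(c["R"])@X+np.array(c["t"]);th=np.arctan2(np.hypot(p[0],p[1]),p[2]);a=np.arctan2(p[1],p[0]);return c["cx"]+c["fx"]*th*np.cos(a),c["cy"]+c["fy"]*th*np.sin(a)
for z in(.134,.1): print(fish(c,np.array([.562,-.155,z])))
for a in (60,63): 
  for g in(-1,1): print(a,fish(c,np.array([.562+g*.024*np.cos(np.radians(a)),-.155+g*.024*np.sin(np.radians(a)),.134])))
E
```

```text
time: 2.8
tool_pos: [0.5621, -0.1553, 0.2103]
tcp_rot: [-0.934, 1.562, -1.562]
wrist_force: [-0.6, 0.2, -0.5]
width: 0.995
[ 0.56215402 -0.15526325  0.21026189] -28.228342733291655
(np.float64(323.1646684536909), np.float64(222.70833066828067))
(np.float64(323.0976452313637), np.float64(208.6201903062714))
60 (np.float64(322.0725580162841), np.float64(255.74384069949735))
60 (np.float64(324.3301695098062), np.float64(187.14369151062454))
63 (np.float64(323.902377201023), np.float64(255.75116113485285))
63 (np.float64(322.3691663944536), np.float64(187.13486640227612))
```

View pics/wrist1.png

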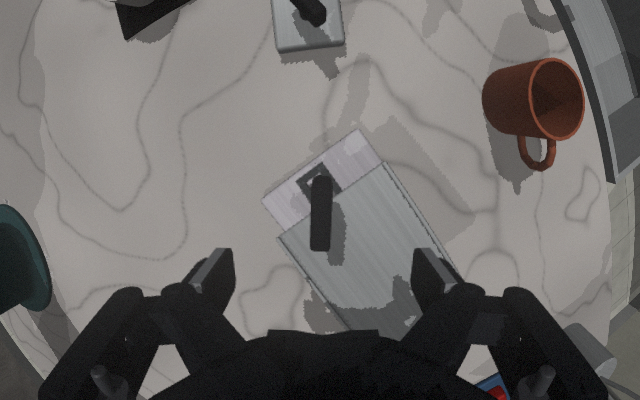

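```bash
python3 - <<'E'
import cv2
a=cv2.imread("pics/wrist1.png")[155:275,260:380]; cv2.imwrite("pics/w1c.png",cv2.resize(cv2.convertScaleAbs(a,alpha=1.8),None,fx=5,fy=5,interpolation=cv2.INTER_CUBIC))
E
```

```text
(no output)
```

View pics/w1c.png

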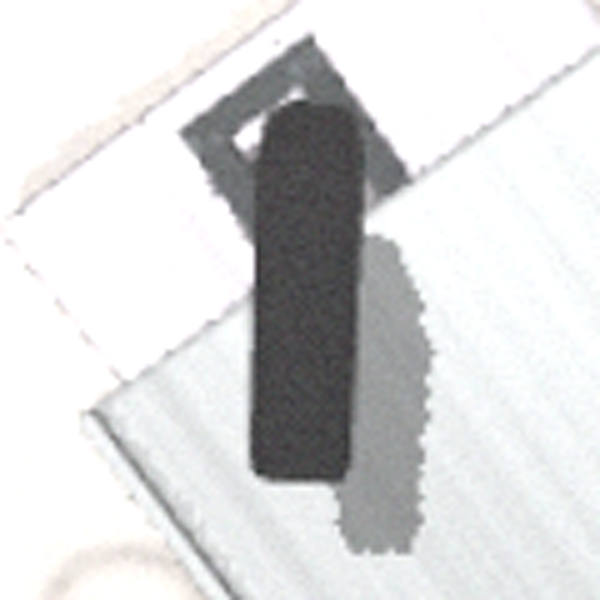

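The bar runs from (320,251) to (322,175) in the wrist view. It is centred between the jaws to within about 2 mm and lies at about 60.5°, so it needs about 52° clockwise. This agrees with the plate slope of about -0.16.

```bash
python3 -m jog '[[0,0,-25,-1,85],[0,0,-50,-1,85],[0,0,-70,-1,85],[0,0,-83,-1,85],[0,0,-83,-1,50],[0,0,-83,-1,30],[0,0,-83,-1,15],[0,0,-83,-1,5],[0,0,-83,-1,5],[0,0,-83,-1,5]]' 60; python3 - <<'E'
from h import *
for n in ("wrist","side"):
    c=bot.read_camera(n); cv2.imwrite(f"pics/{n}2.png",c["pixels"][:,:,::-1])
s=bot.read_state();R=cv2.Rodrigues(s["tcp_rot"])[0];print(s["tool_pos"],np.degrees(np.arctan2(R[1,2],R[0,2])),s["width"]*85.4,s["wrist_force"],s["torque"])
E
```

```text
time: 4.2
tool_pos: [0.5611, -0.1546, 0.1284]
tcp_rot: [-0.925, 1.577, -1.572]
wrist_force: [-5.0, 2.6, 7.8]
width: 0.156
[ 0.56109148 -0.15459262  0.12834843] -29.224332585096647 13.112808935241985 [-4.40405083  2.64030459  7.56086571] [0.44833295 0.87921023 0.07362476]
```

View pics/wrist2.png

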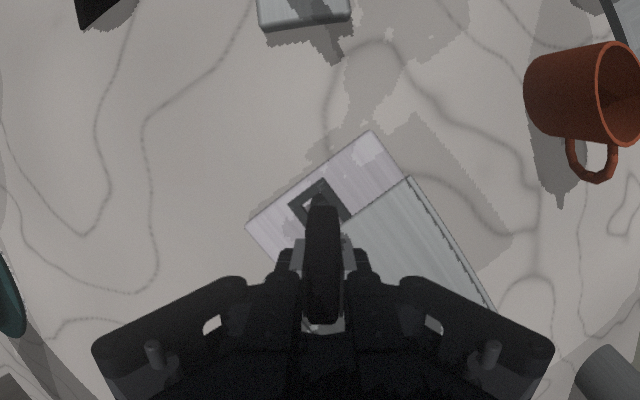

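View pics/side2.png

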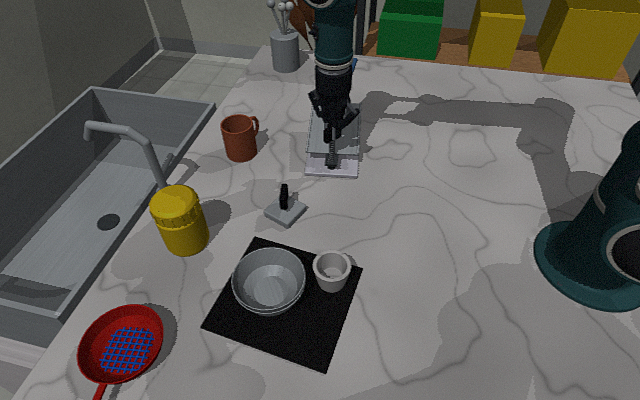

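The bar is gripped between the pads at wrist (322,260), with an opening of 13 mm. Now I'll turn it clockwise.

```bash
python3 -m jog '[[0,0,0,-6,5],[0,0,0,-13,5],[0,0,0,-20,5],[0,0,0,-27,5],[0,0,0,-34,5],[0,0,0,-41,5],[0,0,0,-47,5],[0,0,0,-52,5],[0,0,0,-52,5],[0,0,0,-52,5]]'; python3 - <<'E'
from h import *
for n in ("wrist","side","top"):
    c=bot.read_camera(n); cv2.imwrite(f"pics/{n}3.png",c["pixels"][:,:,::-1])
a=cv2.imread("pics/side3.png")[90:190,290:380]; cv2.imwrite("pics/side3c.png",cv2.resize(a,None,fx=6,fy=6,interpolation=cv2.INTER_CUBIC))
s=bot.read_state();R=cv2.Rodrigues(s["tcp_rot"])[0];print(s["tool_pos"],np.degrees(np.arctan2(R[1,2],R[0,2])),s["width"]*85.4,s["wrist_force"],s["torque"])
E
```

```text
time: 5.55
tool_pos: [0.5599, -0.1529, 0.1283]
tcp_rot: [-0.169, 2.149, -2.139]
wrist_force: [-9.4, 7.9, 10.5]
width: 0.155
[ 0.55989885 -0.15292312  0.12831288] -81.26637990674237 13.133647273073079 [-9.29219336  8.17399462 10.50767544] [ 1.25476861  1.34457972 -0.15460649]
```

View pics/side3c.png

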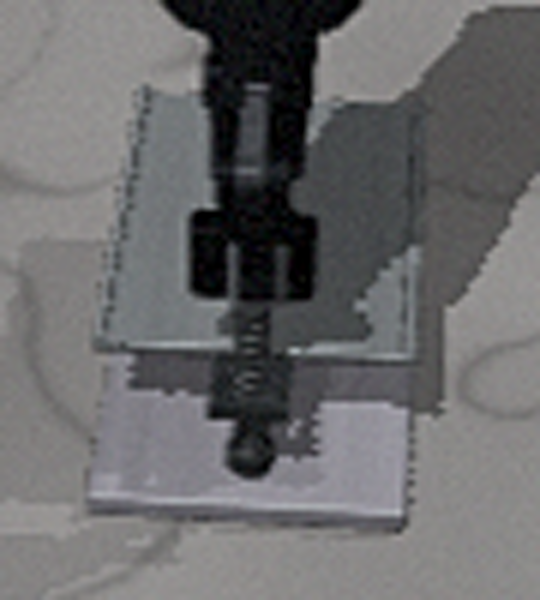

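View pics/wrist3.png

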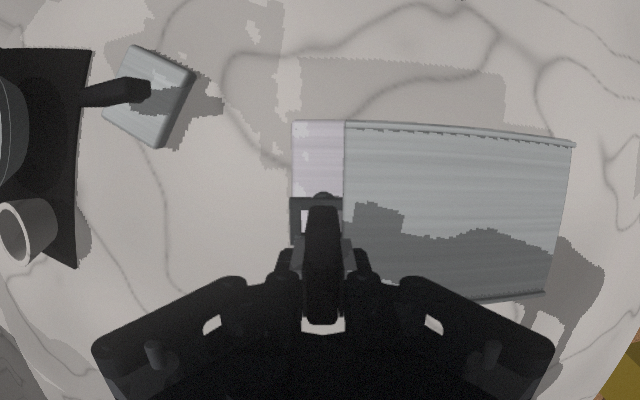

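```bash
python3 -m jog '[[0,0,0,0,20],[0,0,0,0,40],[0,0,0,0,60],[0,0,0,0,60],[0,0,0,0,60],[0,0,25,0,60],[0,0,55,0,60],[0,-60,85,0,60],[-60,-120,100,0,60],[-100,-180,100,0,60]]'; python3 - <<'E'
from h import *
for n in ("side","top"):
    c=bot.read_camera(n); cv2.imwrite(f"pics/{n}4.png",c["pixels"][:,:,::-1])
a=cv2.imread("pics/side4.png")[90:190,290:380]; cv2.imwrite("pics/side4c.png",cv2.resize(a,None,fx=6,fy=6,interpolation=cv2.INTER_CUBIC))
a=cv2.imread("pics/top4.png")[140:250,380:520]; cv2.imwrite("pics/top4c.png",cv2.resize(a,None,fx=5,fy=5,interpolation=cv2.INTER_CUBIC))
E
```

```text
time: 6.95
tool_pos: [0.4832, -0.3079, 0.227]
tcp_rot: [-0.163, 2.138, -2.142]
wrist_force: [0.6, -1.7, 0.5]
width: 0.701
```

View pics/side4c.png

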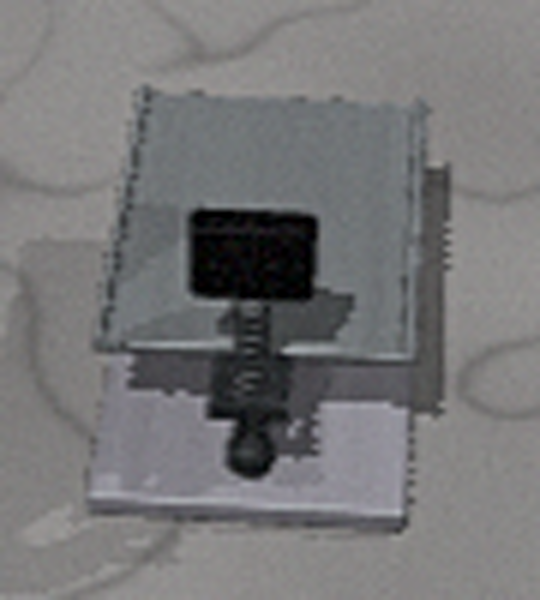

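View pics/top4c.png

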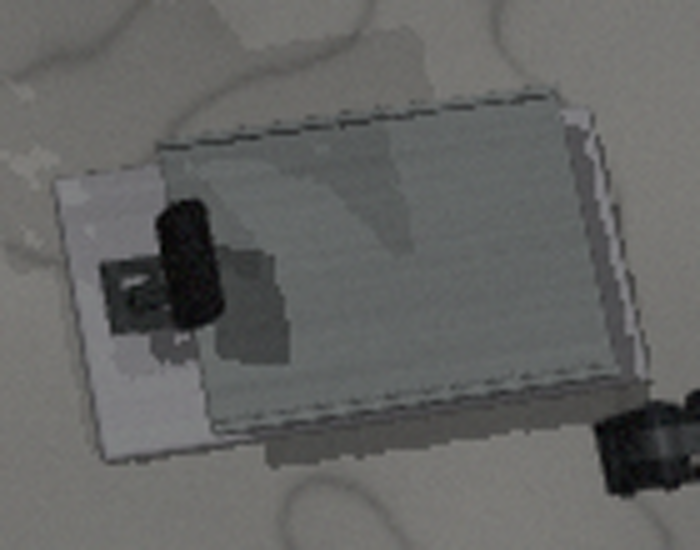

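```bash
python3 - <<'E'
from h import *
np.set_printoptions(precision=4,suppress=True)
T=bot.read_camera("top");S=bot.read_camera("side")
t=lambda x,y:(380+x/5,140+y/5); s=lambda x,y:(290+x/6,90+y/6)
P=[tri([ray(T,*t(*a)),ray(S,*s(*b))])[0] for a,b in [((160,147),(97,350)),((212,432),(412,358)),((556,92),(142,90)),((622,375),(425,104))]]
print(P,((P[2]+P[3])-(P[0]+P[1]))[2]/2/.176)
print("drain",atz(T,336,165,.07))
cv2.imwrite("pics/d0.png",cv2.resize(np.hstack([cv2.imread("pics/top0.png")[140:200,305:375],cv2.imread("pics/top4.png")[140:200,305:375]]),None,fx=5,fy=5))
st=bot.read_state();print(st["joint_vel"],st["time"])
E
```

```text
[array([ 0.6264, -0.1595,  0.0519]), array([ 0.5008, -0.1749,  0.0583]), array([ 0.6504, -0.3325,  0.0584]), array([ 0.5255, -0.3527,  0.0562])] 0.012498843875083203
drain [0.6316 0.0071 0.07  ]
[ 0.0441  0.0078 -0.      0.0067 -0.0012  0.0036] 7.15
```

View pics/d0.png

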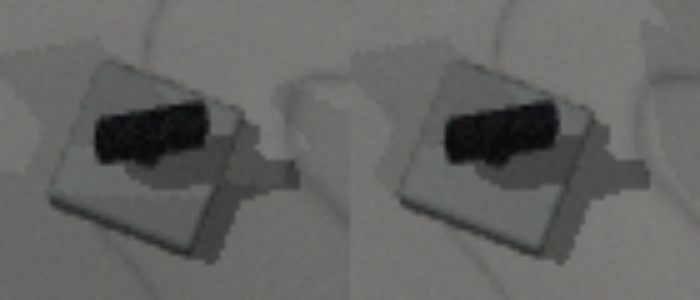

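The plate's slope measures about -0.01 rad, the bar is parallel to the foot's edge, and the drain knob hasn't moved. Handing in.

```bash
python3 -c "
from workcell import bot
print(bot.finish_job())"
```

```text
the job is handed in; nothing more can be done
None
```

I gripped the stand's knob by its bar, turned it 52° clockwise, let go, moved the arm clear and handed the job in. The last clock reading before handing in was about 7 s. No verdict was reported.

- **Slope from the bar:** in the top view the bar now lies parallel to the foot's end edge (and so to the pin) to within about 1°. That puts the plate within about 0.005 rad of level.
- **Slope from the plate corners:** triangulating the corners gave a slope of about -0.01 rad. The corner heights scatter by a few mm, so I estimate this is good to about 0.02 rad. Both results are inside the 0.045 rad limit.
- **Plate contact:** the pictures I viewed showed no contact with the plate, though contact force on it can't be read directly. The highest force reading I saw at the wrist was about 16 N, while the knob was held.
- **Drain knob:** it looks the same in the top view before and after.
- **At hand-in:** the arm stood clear of the stand with the gripper 60 mm open. It was still settling slightly at my last reading (0.04 rad/s at the base joint).

No check failed. The only disagreement was the small difference between the two slope estimates.

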